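Set the parallel rule over the edge of the chart chest

TASK

The flat parallel rule is hard to pick up where it lies, so push it with your fingertips across the top of the chart chest towards the robot until it sticks out over the chest's front edge, with the red line along the rule lying right on that edge from end to end and the rest of the rule still flat on the chest. Only slide it: do not lift it or let it fall. Leave the compass, dividers, pencil cup, mug and logbook where they are.

Things in the scene. Friction and masses are not known exactly. Their poses are not given: they have to be found in the camera images.
- rule: Grey aluminium parallel rule, rigid, flat, 300 (its y) x 70 (x) x 6 mm, about 0.25 kg. Origin: centre of its underside. Front long edge x = -35 mm; rear x = +35 mm, an upright face to push on. Red line along its whole length on top at x = -13 mm (black strip at x = 0). Black knob, 14 mm wide, 10 mm above the top at x = +18, y = 0. Starts flat on the chest, turned up to 0.25 rad from its edge.
- line_left (a point): Point on the red line, on top of the rule, 140 mm from the middle towards the rule's +y end (rule frame x = -13, y = +140, z = 6 mm).
- line_right (a point): Point on the red line, on top of the rule, 140 mm from the middle towards the rule's -y end (rule frame x = -13, y = -140, z = 6 mm).
- chest: Flat pale-wood chart chest fixed on the table, a block 360 (its x) x 600 (y) x 70 mm high with drawer fronts. Origin: centre of its underside, z up. Top level at z = 70 mm; its straight front edge, x = -180 mm, faces the robot. Turned up to 0.15 rad. The rule slides on it with plain friction.
- chest_edge (a point): Middle of the chest's top front edge (chest frame x = -180, y = 0, z = 70 mm).
- compass: White plastic puck-shaped hand-bearing compass, 66 mm across, 32 mm high, loose on the rear part of the chest's top (about 265 mm behind the front edge). Origin at the centre of its underside. Bystander.
- dividers: Stainless steel divider set lying flat, 150 mm long along its y, 35 mm wide, up to 13 mm high, loose on the rear part of the chest's top. Origin on the underside at mid-length. Bystander.
- cup: Clear acrylic pencil cup, 72 mm across, 100 mm high, with pencils up to 165 mm high, loose on the rear part of the chest's top. Origin at the centre of its underside. Bystander.
- mug: Blue ceramic mug, 80 mm across, 90 mm high, on the table left of the chest. Origin at the centre of its underside. Bystander.
- logbook: Blue closed logbook, 210 x 150 x 22 mm, flat on the table left of the chest. Origin at the centre of its underside. Bystander.

How it is judged:
By the outcome, as a careful person would: the job done as asked, in the order asked, and still so for the second after the job is handed in, with the robot touching nothing.
It also fails if it takes over 40 s, if anything falls off the work surface, if the arm or the gripper's body presses on something with over 40 N, if the wrist force passes 120 N, or if a joint passes its speed limit or range.

ROBOT

A 6-joint arm with a two-finger parallel gripper is mounted at the origin on the work surface. World frame = base frame: x ahead of the robot, y to its left, z up, the work surface at z = 0. Lengths are in m, angles in rad, forces in N, time in s.
With the tool pointing down it reaches from about 0.3 to 0.775 m from the base axis. Payload 14.6 kg.
Tool frame: the origin (TCP) lies at the very end of the fingers, on their centre line; the grasp point (between the pads) lies 19 mm behind it; z points along the fingers, y is the line along which they close (so a half turn about z gives the same grasp; the last joint's range is limited). The gripper opens to 94 mm and grips with 3 to 60 N. Pads are 16 mm wide; open, the fingers measure 119 mm over their backs; the gripper's body (75 mm by 177 mm) begins 78 mm behind the grasp point.
Start: joints at [-1.354, 0.3, 1.521, -0, 1.321, -0.067], TCP at [0.154, -0.528, 0.205] pointing down, gripper open.
Joint ranges: [-3.03, 3.03], [-0.79, 2.21], [0.23, 2.52], [-1.04, 4.18], [0, 3.07], [-2.55, 2.55]. Speed limits (rad/s): [2.22, 2.22, 2.57, 3.14, 3.14, 3.14].

INTERFACE

Orientations are given as [roll, pitch, yaw] about the fixed x, y, z axes, in that order (R = Rz(yaw) Ry(pitch) Rx(roll)).
In Python, from station import ctrl gives the robot as it stands.
- The arm moves only by the shell command python3 -m pendant 'ROWS' [OPENING] [FORCE]. ROWS is JSON, a list of rows, each a list of 2 entries, a list of its own where there are three numbers: the shift along the world's x, y, z in cm, then the turn about the world's z in rad. A call has 1 to 20 rows; each row shifts and turns the commanded pose from where the row before left it; what a row does not reach is not made up. A row lasts 1/12 s, in which the tool goes at most 41.7 mm and 7.16 degrees, less where a joint would pass 70% of its speed; a pose out of reach is approached as far as the arm can. A call is refused whole if a number of a shift passes 4.17 or a number of a turn 0.125, either way. A call with a gripper value outside its range is refused whole. OPENING is the opening, from 0 (shut) to 1 (fully open), set as the call begins (- or left out, the last holds). The fingers move at their own pace and stop on an object; FORCE is the grip in N (left out, the last holds). Time passes only in rows, so rows that do not move let the fingers close. It gives the time, the measured TCP pose, the force, the opening and the grip force at its end, in the units of the state.
- ctrl.get_obs(): the state, without advancing time (a new reading comes with each control period).
- ctrl.camera(name): name is "scene" or "side" or "wrist"; returns a dict with "color" (420x560x3 uint8, red, green, blue), "intrinsics" (3x3 intrinsics, pixels), "k1" (the pictures are not rectified: a ray, as slopes to the right and down, at radius r is drawn at 1 + k1 r^2 times it, then the intrinsics apply), "camera_from_world" (4x4, takes a point from world to camera coordinates). Camera axes: x right, y down, z forward; pixel columns grow to the right and rows downward; lengths in m; the calibration is good to about 2 mm. A picture is of the moment at which its call begins. There is no depth.
- ctrl.hand_in(): hands the job in; it is judged then, once.
The state is a dict: "time_s": time; "qpos": joint angles; "joint_vel": joint speeds; "tau": joint torques, N m; "ee_pos": TCP position; "eef_rot": TCP orientation; "force": force on the tool from outside, world axes, zero at the start; "moment": the same for the moment, N m; "grip_width": finger opening in m; "grip_force": force on a finger pad.
Only numpy, scipy, OpenCV 4.12 (cv2) and the standard library are available. Lean on these libraries where they do the work, as an engineer would, in place of code of your own. Each camera call takes 0.05 s, during which the arm holds its last target. There are 200 camera calls.

## Working session

There is one attempt and no reset: what is moved stays moved. The work goes in short steps, Python scripts to look and compute and a shell command to move; the robot and the scene stay as the last step left them, time stands still between calls to the robot, and variables do not carry over. Pictures are saved under pics/ and viewed, at most 10 in all, crops included, and the job is handed in when it is done.

```bash
mkdir -p pics
cat > h.py <<'E'
import numpy as np, cv2
from station import ctrl
def snap(n,f=None):
    c=ctrl.camera(n)
    if f: cv2.imwrite('pics/'+f,c['color'][:,:,::-1])
    return c
def ray(c,uv,z):
    uv=np.atleast_2d(uv).astype(float);K=c['intrinsics'];k1=c['k1']
    d=(uv-[K[0,2],K[1,2]])/[K[0,0],K[1,1]]; s=d.copy()
    for _ in range(20): s=d/(1+k1*(s**2).sum(1,keepdims=True))
    T=c['camera_from_world'];R=T[:3,:3];o=-R.T@T[:3,3]
    w=np.c_[s,np.ones(len(s))]@R
    return o+w*((z-o[2])/w[:,2])[:,None]
E
python3 - <<'E'
from h import *
a=snap('scene')['color'];b=snap('side')['color']
cv2.imwrite('pics/a.png',a[:,:,::-1]);cv2.imwrite('pics/b.png',b[:,:,::-1])
o=ctrl.get_obs();print(o['time_s'],o['ee_pos'],o['eef_rot'],o['force'])
E
```

```text
0.1 [ 0.15394395 -0.52776067  0.20492797] [-3.14049319e+00 -8.96045175e-05  2.83758555e-01] [-0.35994276 -0.51765005 -0.23698175]
```

View pics/a.png

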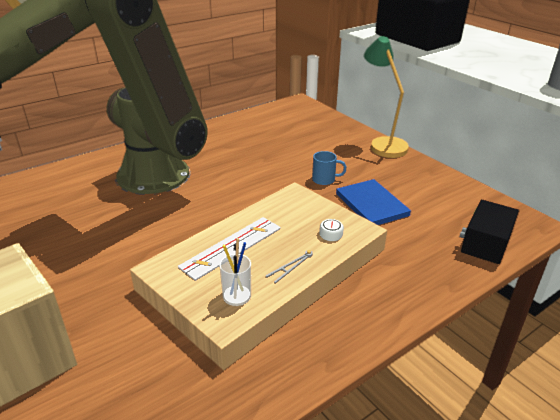

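View pics/b.png

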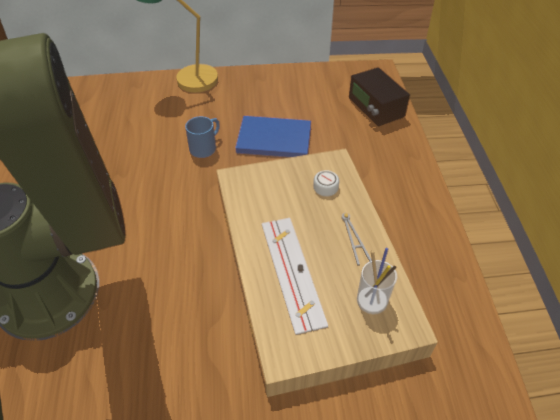

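The side view shows the rule's corners near (263,222), (290,219), (325,322), (300,330), the red line left of the black strip, and the chest's top front edge running from about (218,168) to (265,375). The cup is near (375,295), the dividers near (352,240).

```bash
cat >> h.py <<'E'
def red(c,poly=None):
    h=cv2.cvtColor(c['color'],cv2.COLOR_RGB2HSV).astype(int)
    m=((h[...,0]<6)|(h[...,0]>174))&(h[...,1]>110)&(h[...,2]>100)
    if poly is not None:
        z=np.zeros(m.shape,np.uint8);cv2.fillPoly(z,[np.array(poly,np.int32)],1);m&=z>0
    v,u=np.nonzero(m);return np.c_[u,v]
def line(P):
    vx,vy,x,y=cv2.fitLine(P[:,:2].astype(np.float32),cv2.DIST_HUBER,0,.001,.001).ravel()
    d=np.array([vx,vy]);d*=np.sign(vy);return np.array([x,y]),d
def edge(c,p,q,off=12,n=60):
    # strongest colour step across a roughly known pixel line p-q
    p,q=np.array(p,float),np.array(q,float);t=(q-p)/np.linalg.norm(q-p);nn=np.array([-t[1],t[0]])
    g=cv2.GaussianBlur(c['color'],(0,0),1).astype(np.float32);s=np.arange(-off,off+.1,.5);out=[]
    for a in np.linspace(.06,.94,n):
        X=p+a*(q-p)+s[:,None]*nn
        pr=cv2.remap(g,X[:,0].astype(np.float32)[None],X[:,1].astype(np.float32)[None],1)[0]
        G=np.abs(pr[2:]-pr[:-2]).sum(1);out.append(X[1+np.argmax(G)])
    return np.array(out)
E
python3 - <<'E'
from h import *
c=snap('side')
r=red(c,[(255,215),(300,210),(335,325),(295,340)]);print(len(r),r.min(0),r.max(0))
P=ray(c,r,.076);p,d=line(P);s=(P[:,:2]-p)@d;print('red',p,d,'ends',p+s.min()*d,p+s.max()*d,np.ptp(s))
e=edge(c,(218,168),(265,375));E=ray(c,e,.07);ep,ed=line(E)
n=np.array([-ed[1],ed[0]]);print('edge',ep,ed,E[0],E[-1],'res',np.abs((E[:,:2]-ep)@n).round(4)[::6])
im=c['color'].copy()
for x in e: cv2.circle(im,tuple(int(round(k)) for k in x),1,(255,0,0),-1)
for x in r: im[x[1],x[0]]=(0,255,0)
cv2.imwrite('pics/c.png',cv2.resize(im[150:400,190:440],None,fx=2.4,fy=2.4)[:,:,::-1])
# image positions of things on top, for clearance
for k,uv in dict(rearL=(290,219),rearR=(325,322),frontL=(263,222),frontR=(300,330),divnear=(345,217),divr=(357,262)).items(): print(k,ray(c,uv,.073)[0].round(3))
print('cup',ray(c,(373,310),.07))
E
```

```text
80 [271 223] [305 329]
red [ 0.5783864  -0.07114343] [-0.16096316  0.9869604 ] ends [ 0.59703758 -0.18550471] [0.5503238  0.10092513] 0.2902141048643222
edge [ 0.4715792  -0.04286548] [-0.14437169  0.98952353] [0.42621388 0.25817934 0.07      ] [ 0.5016706  -0.24877421  0.07      ] res [0.0014 0.0013 0.0001 0.0001 0.0001 0.0011 0.0009 0.0003 0.0005 0.0003]
rearL [0.597 0.112 0.073]
rearR [ 0.641 -0.172  0.073]
frontL [0.532 0.108 0.073]
frontR [ 0.587 -0.185  0.073]
divnear [0.731 0.106 0.073]
divr [ 0.735 -0.028  0.073]
cup [[ 0.74704868 -0.15194645  0.07      ]]
```

View pics/c.png

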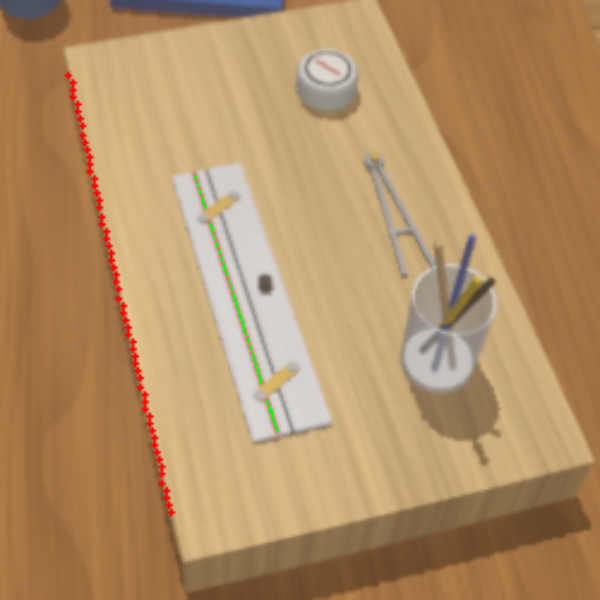

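```bash
python3 -m pendant '[[[1,1.7,0],-0.004],[[2,3.4,0],-0.008],[[2,3.4,0],-0.008],[[2,3.4,0],-0.008],[[2,3.4,0],-0.008],[[2,3.4,0],-0.008],[[2,3.4,0],-0.008],[[2,3.4,0],-0.008],[[2,3.4,0],-0.008],[[2,3.4,0],-0.008],[[2,3.4,0],-0.008],[[2,3.4,0],-0.008],[[2,3.4,0],-0.008],[[2,3.4,0],-0.008],[[1.5,2,0],-0.008],[[1,1,0],-0.006],[[0,0,0],0]]' 1
python3 - <<'E'
from h import *
from scipy.optimize import least_squares
a=snap('scene');b=snap('side')
# pencil nearest the robot: leaning direction from base of cup and tip, seen in the two views (tips at fixed height guess)
for z in (.2,.235): print(z,'side tips',ray(b,[(371,252),(385,250),(396,267)],z).round(3).tolist(),'scene tips',ray(a,[(225,245),(237,240),(244,243)],z).round(3).tolist())
E
```

```text
time_s: 1.57
ee_pos: [0.45, -0.0371, 0.2051]
eef_rot: [-3.141, 0.0, 0.164]
force: [-0.8, -0.5, 0.5]
grip_width: 0.0939
grip_force: 0.0
0.2 side tips [[0.736, -0.093, 0.2], [0.765, -0.091, 0.2], [0.778, -0.134, 0.2]] scene tips [[0.711, -0.126, 0.2], [0.711, -0.094, 0.2], [0.73, -0.087, 0.2]]
0.235 side tips [[0.726, -0.118, 0.235], [0.754, -0.116, 0.235], [0.766, -0.157, 0.235]] scene tips [[0.75, -0.148, 0.235], [0.75, -0.117, 0.235], [0.768, -0.111, 0.235]]
```

```bash
python3 -m pendant '[[[2,0,-1],0],[[3,0.1,-1.5],0],[[3,0.1,-1.5],0],[[3,0.1,-1.5],0],[[3,0.1,-1.5],0],[[3,0.1,-1.5],0],[[2.2,0,0],0],[[0,0,-1],0],[[0,0,-1.5],0],[[0,0,-1],0],[[0,0,-0.5],0],[[0,0,0],0],[[0,0,0],0]]'
python3 - <<'E'
from h import *
snap('side','d.png')
E
```

```text
time_s: 2.75
ee_pos: [0.6408, -0.0344, 0.081]
eef_rot: [3.141, -0.0, 0.161]
force: [-0.3, -0.1, 0.4]
grip_width: 0.0935
grip_force: 0.0
```

View pics/d.png

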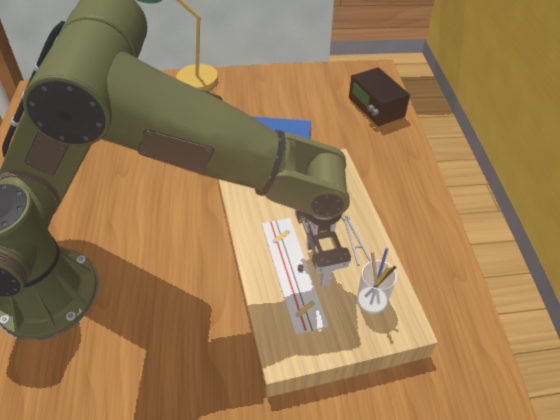

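```bash
python3 -m pendant '[[[0,0,-0.4],0],[[0,0,-0.4],0],[[0,0,-0.05],0],[[0,0,0],0],[[-0.4,-0.06,0],0],[[-0.4,-0.06,0],0],[[-0.4,-0.06,0],0],[[-0.6,-0.09,0],0],[[-0.6,-0.09,0],0],[[-0.8,-0.12,0],0],[[-0.8,-0.12,0],-0.004],[[-0.8,-0.12,0],-0.004],[[-0.8,-0.12,0],-0.004],[[-0.8,-0.12,0],-0.004],[[-0.8,-0.12,0],0],[[-0.8,-0.12,0],0],[[-0.6,-0.09,0],0],[[-0.4,-0.06,0],0],[[-0.2,-0.03,0],0],[[0,0,0],0]]'
cat > m.py <<'E'
from h import *
import sys
for n in ('side','wrist'):
    c=snap(n,sys.argv[1]+n+'.png')
    if n=='side':
        e0=np.array([.4716,-.0429]);
        r=red(c,[(215,160),(300,160),(335,325),(295,395),(255,390)])
        P=ray(c,r,.076);nn=np.array([.9895,.1444]);t=np.array([-.1444,.9895])
        D=(P[:,:2]-e0)@nn*1e3;S=(P[:,:2]-e0)@t*1e3
        k=D<130;f=np.polyfit(S[k],D[k],1);print(k.sum(),'S',S[k].min(),S[k].max(),'dist at ends mm',np.polyval(f,[S[k].min(),S[k].max()]),'slope',f[0])
print(ctrl.get_obs()['ee_pos'])
E
python3 m.py e
```

```text
time_s: 4.47
ee_pos: [0.5486, -0.0479, 0.072]
eef_rot: [-3.142, 0.0, 0.146]
force: [0.7, 0.1, 0.3]
grip_width: 0.0939
grip_force: 0.0
85 S -159.92318895379717 134.02497867338977 dist at ends mm [19.16485301 19.17833718] slope 4.5872596476815196e-05
[ 0.54895522 -0.04780089  0.07187096]
```

View pics/eside.png

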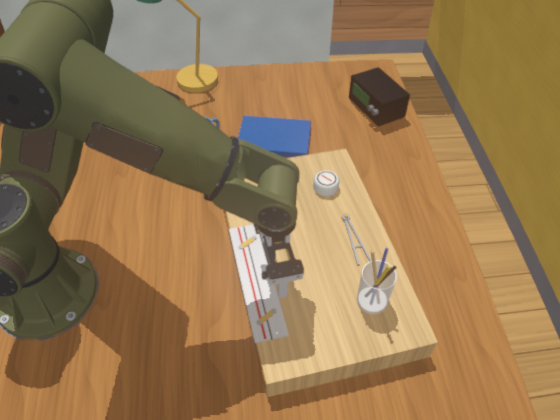

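View pics/ewrist.png

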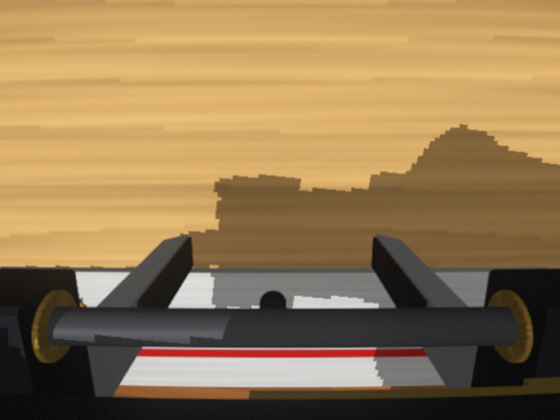

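The side view shows the rule pushed square to the edge, with the red line at about x=240–275 px, 19 mm short, and the bystanders unmoved. The wrist view shows both fingertips on the rear face. I'll push 15 mm, then compare it with the edge locally.

```bash
python3 -m pendant '[[[-0.2,-0.03,0],0],[[-0.3,-0.045,0],0],[[-0.3,-0.045,0],0],[[-0.3,-0.045,0],0],[[-0.2,-0.03,0],0],[[-0.1,-0.015,0],0],[[-0.1,-0.015,0],0],[[0,0,0],0]]'
python3 m.py f
python3 - <<'E'
from h import *
c=snap('side')
e=edge(c,(218,168),(265,375),8,80);E=ray(c,e,.07)
nn=np.array([.9895,.1444]);t=np.array([-.1444,.9895]);e0=np.array([.4716,-.0429])
for s,d in zip((E[:,:2]-e0)@t*1e3,(E[:,:2]-e0)@nn*1e3): print('%d:%.1f'%(s,d),end=' ')
# side faces: how the edge looks in the wide scene view too
im=c['color'];cv2.imwrite('pics/g.png',cv2.resize(im[150:400,190:340],None,fx=3,fy=2.4,interpolation=cv2.INTER_CUBIC)[:,:,::-1])
E
```

```text
time_s: 5.23
ee_pos: [0.5338, -0.0501, 0.0719]
eef_rot: [-3.142, 0.0, 0.146]
force: [0.4, -0.5, -0.2]
grip_width: 0.0939
grip_force: 0.0
89 S -158.8413868805616 131.31302954214485 dist at ends mm [4.36464661 4.38765168] slope 7.928560216805837e-05
[ 0.53383843 -0.05004076  0.07189769]
304:-6.6 295:-7.8 288:12.8 280:23.0 272:24.2 261:-10.2 254:1.2 246:2.5 238:-1.3 231:12.5 223:8.7 214:-7.4 205:-13.5 198:-13.4 190:-9.7 183:-6.0 176:7.3 169:13.4 162:21.8 154:0.1 146:0.1 139:8.4 132:1.3 125:1.3 118:7.1 111:1.2 104:1.2 97:1.2 90:2.4 84:19.8 76:7.0 70:8.1 63:2.3 56:8.0 49:1.2 43:7.9 36:1.1 30:7.9 23:1.1 17:7.8 11:1.1 4:7.7 -1:1.0 -7:2.1 -13:7.6 -20:2.1 -26:1.0 -32:2.0 -38:7.4 -44:2.0 -49:7.3 -56:1.9 -61:7.3 -67:1.9 -73:1.9 -79:8.2 -85:1.8 -90:8.1 -96:1.7 -102:1.7 -107:1.7 -113:-3.5 -118:19.3 -124:7.8 -129:7.7 -135:7.7 -140:7.6 -145:2.5 -151:1.4 -156:14.6 -161:15.5 -167:0.3 -172:-0.7 -177:0.2 -182:-0.8 -187:0.2 -192:-0.9 -197:0.1 -203:0.1 -208:0.0
```

View pics/g.png

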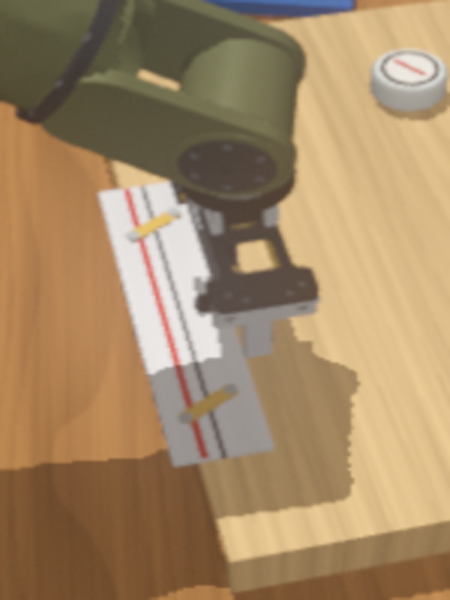

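The close-up shows the red line (about (128,195) to (205,455)) parallel to and just behind the edge, which is visible past both rule ends. About 4.5 mm remains, and the finger position agrees. I'll push that far, then back off and lift.

```bash
python3 -m pendant '[[[-0.1,-0.015,0],0],[[-0.1,-0.015,0],0],[[-0.1,-0.015,0],0],[[-0.1,-0.015,0],0],[[-0.05,-0.007,0],0],[[0,0,0],0],[[0,0,0],0],[[0.3,0.045,0],0],[[1,0.15,0],0],[[1,0.15,0],0],[[0.5,0.08,0],0],[[0,0,2],0],[[0,0,4],0],[[0,0,4],0],[[0,0,3],0],[[0,0,0],0]]'
python3 m.py h;python3 - <<'E'
from h import *
c=snap('scene');im=c['color'];cv2.imwrite('pics/i.png',cv2.resize(im[170:320,120:320],None,fx=4,fy=4,interpolation=cv2.INTER_CUBIC)[:,:,::-1])
E
```

```text
time_s: 6.72
ee_pos: [0.5595, -0.0467, 0.2085]
eef_rot: [3.139, -0.009, 0.146]
force: [0.9, 0.2, 0.8]
grip_width: 0.0942
grip_force: 0.0
80 S -159.62701070141134 132.40165176435013 dist at ends mm [-0.1980887  0.02153  ] slope 0.0007520449896397096
[ 0.55768583 -0.04648052  0.20254047]
```

View pics/i.png

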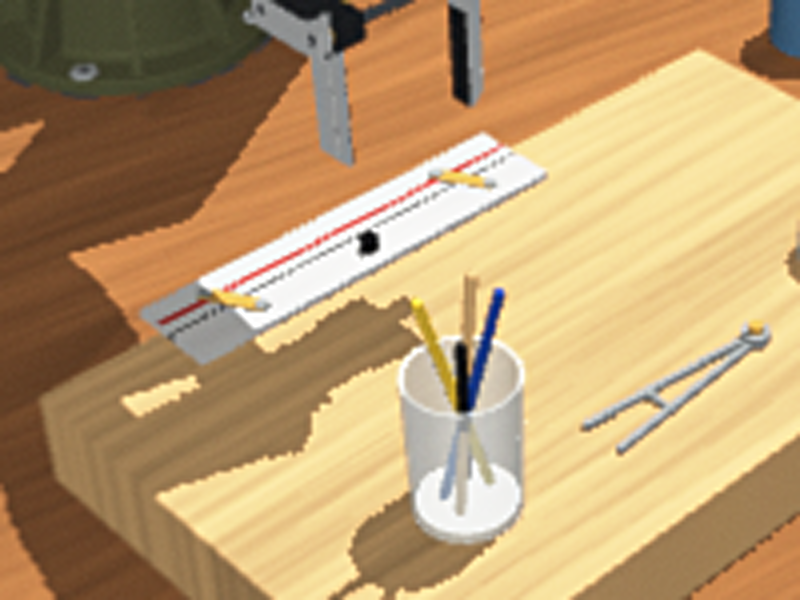

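View pics/hside.png

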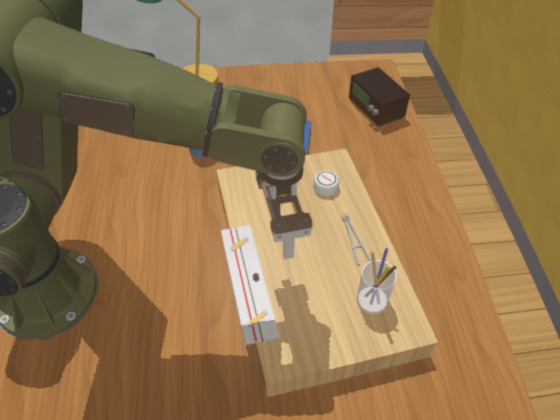

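The scene view shows the rule flat, red line (160,322)–(500,147) in the crop, close to the edge; everything else is in place. I'll do one independent numeric check from this view.

Run:
```python
from h import *
c=snap('scene');nn=np.array([.9895,.1444]);t=np.array([-.1444,.9895]);e0=np.array([.4716,-.0429])
f=lambda uv,z:((ray(c,uv,z)[:,:2]-e0)@np.c_[t,nn])*1e3
g=lambda x,y:(120+x/4,170+y/4)
e=edge(c,g(530,141),g(690,57),3,24);print(f(e,.07).round(1)[::2].tolist())
e=edge(c,g(48,396),g(140,348),3,16);print(f(e,.07).round(1)[::2].tolist())
r=red(c,[g(140,335),g(150,310),g(480,135),g(520,140),g(510,160),g(180,335)]);F=f(r,.076);p=np.polyfit(F[:,0],F[:,1],1);print(len(r),F[:,0].min(),F[:,0].max(),np.polyval(p,[-159,132]))
```

```text
[[177.7, -3.3], [189.1, -1.0], [202.9, -3.3], [215.7, -3.4], [228.7, -3.4], [241.7, -3.4], [254.9, -3.4], [268.2, -3.4], [281.6, -3.5], [295.2, -3.5], [308.9, -3.5], [322.8, -3.5]]
[[-239.8, -0.7], [-232.1, -0.7], [-223.8, -2.6], [-215.9, -2.6], [-208.5, -0.6], [-200.0, -2.6], [-192.5, -0.6], [-184.4, -0.6]]
67 -156.09129890548323 132.4078106947875 [-2.5213013 -2.263287 ]
```

Relative to the edge seen in the same view, the line is within about 0.7 mm at both ends, so both views agree.

```bash
python3 -c "
from station import ctrl
print(ctrl.hand_in())"
```

```text
the job is handed in; nothing more can be done
None
```

I slid the rule to the chest's front edge and handed the job in: two camera views put the red line within about 1 mm of the edge at both ends, the rule looks flat, and the bystanders look unmoved in the pictures.

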